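# Put the block battery packs on charge, largest first

## Task

Put the three plain block-shaped battery packs on charge, each lying flat on the floor of the charger whose bay matches its size: the largest pack first because it takes longest, then the middle one, then the smallest. Set each one down gently rather than dropping it, and leave the two stem packs, the screw jar and the tape measure where they are.

Things in the scene. Friction and masses are not known exactly. Their poses are not given: they have to be found in the camera images.
- pack_large: the largest of three plain block-shaped battery packs, all of the same dark grey plastic with black trim, lying flat, loose: 64 mm wide (x), 112 mm long (y), 56 mm high (z). Origin at the centre of its underside, z up. 0.52 to 0.78 kg. Either way round fits the charger.
- pack_medium: the middle-sized of three plain block-shaped battery packs, all of the same dark grey plastic with black trim, lying flat, loose: 54 mm wide (x), 92 mm long (y), 46 mm high (z). Origin at the centre of its underside, z up. 0.30 to 0.46 kg. Either way round fits the charger.
- pack_small: the smallest of three plain block-shaped battery packs, all of the same dark grey plastic with black trim, lying flat, loose: 44 mm wide (x), 72 mm long (y), 36 mm high (z). Origin at the centre of its underside, z up. 0.16 to 0.24 kg. Either way round fits the charger.
- charger_large: the largest of three black chargers, fixed. Open-topped bay with a teal floor, 80 mm (x) by 128 mm (y) inside: 8 mm to spare on each side of the largest pack. Bay floor 24 mm above the bench; 8 mm thick rim all round, top 36 mm above the bench. A 36 mm deep control strip, rim height, runs along its +x side. Origin at bench height under the bay's centre; y along the bay's length.
- charger_medium: the middle-sized of three black chargers, fixed. Open-topped bay with a teal floor, 70 mm (x) by 108 mm (y) inside: 8 mm to spare on each side of the middle-sized pack. Bay floor 24 mm above the bench; 8 mm thick rim all round, top 36 mm above the bench. A 36 mm deep control strip, rim height, runs along its +x side. Origin at bench height under the bay's centre; y along the bay's length.
- charger_small: the smallest of three black chargers, fixed. Open-topped bay with a teal floor, 60 mm (x) by 88 mm (y) inside: 8 mm to spare on each side of the smallest pack. Bay floor 24 mm above the bench; 8 mm thick rim all round, top 36 mm above the bench. A 36 mm deep control strip, rim height, runs along its +x side. Origin at bench height under the bay's centre; y along the bay's length.
- stem_a: a stem battery pack of another tool family, not for these chargers: base 46 mm (x) by 64 mm (y) by 26 mm high with a round upright stem, 28 mm across, on top, 62 mm high in all. Loose, 0.22 kg; stays where it is. Origin at the centre of its underside.
- stem_b: a stem battery pack of another tool family, not for these chargers: base 46 mm (x) by 64 mm (y) by 26 mm high with a round upright stem, 28 mm across, on top, 62 mm high in all. Loose, 0.22 kg; stays where it is. Origin at the centre of its underside.
- screw_jar: bystander: clear round jar of screws with a black lid, 60 mm across, 64 mm high, loose. Origin at the centre of its underside.
- tape_measure: bystander: yellow tape measure standing on edge, 66 mm (x) by 36 mm (y) by 64 mm high, loose. Origin at the centre of its underside.

How it is judged:
By the outcome, as a careful person would: the job done as asked, in the order asked, and still so for the second after the job is handed in, with the robot touching nothing.
It also fails if it takes over 80 s, if anything falls off the work surface, if the arm or the gripper's body presses on something with over 40 N, if the wrist force passes 120 N, or if a joint passes its speed limit or range.

## Robot

A 6-joint arm with a two-finger parallel gripper is mounted at the origin on the work surface. World frame = base frame: x ahead of the robot, y to its left, z up, the work surface at z = 0. Lengths are in m, angles in rad, forces in N, time in s.
With the tool pointing down it reaches from about 0.35 to 0.775 m from the base axis. Payload 7.3 kg.
Tool frame: the origin (TCP) lies at the centre of the arm's flange, where the gripper is bolted on; the fingertips stand 178 mm ahead of it and the grasp point (between the pads) lies 159 mm ahead of it (tip_extent is the distance from the TCP to the fingertips, in m); z points along the fingers, y is the line along which they close (so a half turn about z gives the same grasp; the last joint's range is limited). The gripper opens to 92 mm and grips with 3 to 60 N. Pads are 19 mm wide; open, the fingers measure 130 mm over their backs; the gripper's body (75 mm by 190 mm) begins 47 mm behind the grasp point.
Start: joints at [-0.146, 0.342, 1.524, -0, 1.275, -0.146], TCP at [0.525, 0, 0.405] pointing down, gripper open.
Joint ranges: [-2.53, 2.53], [-0.77, 2.02], [0.04, 2.7], [-1, 4.14], [0.28, 2.66], [-3.11, 3.11]. Speed limits (rad/s): [2.57, 2.57, 3.14, 3.14, 3.14, 3.14].

## Interface

Orientations are given as [roll, pitch, yaw] about the fixed x, y, z axes, in that order (R = Rz(yaw) Ry(pitch) Rx(roll)).
In Python, from cell import * gives the robot as it stands.
- The arm moves only by the tool arm_command, never from a script. Its arguments are lists of equal length, an entry for each row: "xyz": the shift along the world's x, y, z in mm, a list of three; "spin": the turn about the world's z in degrees. In form: {"xyz": [[tx, ty, tz], ...], "spin": [spin, ...]}. A call has 1 to 20 rows; each row shifts and turns the commanded pose from where the row before left it; what a row does not reach is not made up. A row lasts 1/10 s, in which the tool goes at most 50 mm and 8.59 degrees, less where a joint would pass 70% of its speed; a pose out of reach is approached as far as the arm can. A call with a gripper value outside its range is refused whole. "jaw" is the opening, from -1 (shut) to 1 (fully open), set as the call begins (left out, the last holds). The fingers move at their own pace and stop on an object; "squeeze" is the grip in N (left out, the last holds). Time passes only in rows, so rows that do not move let the fingers close. It gives the time, the measured TCP pose, the force, the opening and the grip force at its end, in the units of the state.
- observe(): the state, without advancing time (a new reading comes with each control period).
- read_camera(name): name is "scene" or "side" or "wrist"; returns a dict with "img" (480x640x3 uint8, red, green, blue), "depth" (480x640 float32, m along the optical axis (not along the pixel's ray), 0 where there is no reading), "fx", "fy", "cx", "cy" (pixels), "world_from_camera" (4x4, takes a point from camera to world coordinates). Camera axes: x right, y up, looking along -z (the intrinsics and any distortion apply to the point x, -y, -z); pixel columns grow to the right and rows downward; lengths in m; the calibration is good to about 2 mm. A picture is of the moment at which its call begins.
- hand_in(): hands the job in; it is judged then, once.
The state is a dict: "time": time; "qpos": joint angles; "qvel": joint speeds; "joint_efforts": joint torques, N m; "tool_pos": TCP position; "tool_rot": TCP orientation; "contact_force": force on the tool from outside, world axes, zero at the start; "torque": the same for the moment, N m; "opening": finger opening in m; "grip_force": force on a finger pad.
Only numpy, scipy, OpenCV 4.12 (cv2) and the standard library are available. Lean on these libraries where they do the work, as an engineer would, in place of code of your own. Each camera call takes 0.05 s, during which the arm holds its last target. There are 200 camera calls.

## Working session

There is one attempt and no reset: what is moved stays moved. The work goes in short steps, Python scripts to look and compute and a tool call to move; the robot and the scene stay as the last step left them, time stands still between calls to the robot, and variables do not carry over. Pictures are saved under pics/ and viewed, at most 14 in all, crops included, and the job is handed in when it is done.

Besides the shell and the picture viewer there is one more tool, called after "Call:" as name(argument=value, ...) on one line, values as JSON. arm_command: Moves the arm, as the interface text tells. Its arguments: {"type":"object","properties":{"xyz":{"type":"array","items":{"type":"array","items":{"type":"number"}}},"spin":{"type":"array","items":{"type":"number"}},"jaw":{"type":"number"},"squeeze":{"type":"number"}},"required":["xyz","spin"]}

```bash
mkdir -p pics; cat > h.py <<'E'
from cell import *
import numpy as np, cv2
def cloud(c):
    d=c["depth"]; v,u=np.mgrid[0:480,0:640]
    P=np.stack([(u-c["cx"])/c["fx"]*d,-(v-c["cy"])/c["fy"]*d,-d,np.ones_like(d)],-1)
    W=P@np.array(c["world_from_camera"]).T
    W=W[...,:3]; W[d<=0]=np.nan
    return W
E
python3 - <<'E'
from h import *
import pickle
for n in ("scene","side"):
    c=read_camera(n); cv2.imwrite(f"pics/{n}0.png",c["img"][...,::-1]); pickle.dump(c,open(n+"0.pkl","wb"))
    print(n,np.round(c["world_from_camera"],3).tolist(),c["fx"],(c["depth"]>0).mean(),[k for k in c])
print(observe())
E
```

```text
scene [[-0.745, -0.485, 0.458, 0.97], [0.667, -0.532, 0.522, 0.511], [-0.01, 0.694, 0.72, 0.758], [0.0, 0.0, 0.0, 1.0]] 473.93277613663963 0.996025390625 ['img', 'depth', 'fx', 'fy', 'cx', 'cy', 'world_from_camera']
side [[-0.981, 0.087, -0.175, 0.337], [-0.194, -0.512, 0.836, 0.888], [-0.017, 0.854, 0.519, 0.592], [0.0, 0.0, 0.0, 1.0]] 500.4590078544602 0.9960286458333333 ['img', 'depth', 'fx', 'fy', 'cx', 'cy', 'world_from_camera']
{'time': 0.1, 'qpos': array([-1.45989089e-01,  3.42635398e-01,  1.52488228e+00,  3.25827978e-06,
        1.27539673e+00, -1.46012420e-01]), 'qvel': array([-0.00116719, -0.00167354, -0.00210645, -0.00160742, -0.00047247,
        0.00165217]), 'joint_efforts': array([ 1.49919495e-03, -4.32001984e+01, -2.44694173e+01,  7.19219679e-02,
        5.25739230e-02, -9.79429342e-05]), 'tool_pos': array([5.24888723e-01, 4.47899371e-05, 4.04137149e-01]), 'tool_rot': array([-3.14028541e+00, -1.95390611e-04,  1.57081858e+00]), 'contact_force': array([ 8.30949016e-01, -5.70858609e-04,  2.33063850e-02]), 'torque': array([-0.00045331,  0.02229118, -0.01226381]), 'grip_force': 0.0, 'opening': 0.09159664322044744}
```

View pics/scene0.png

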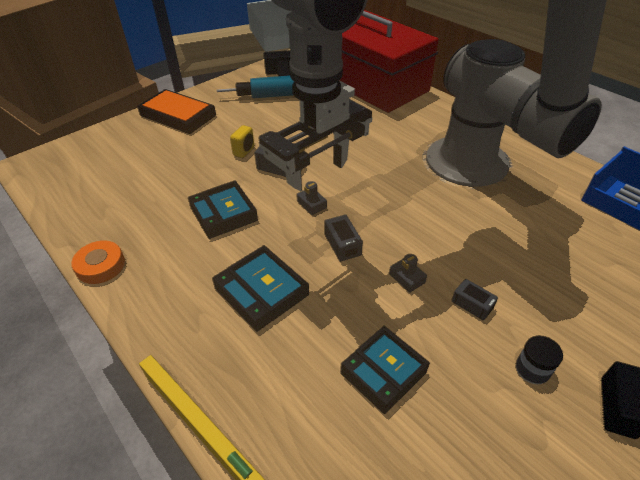

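View pics/side0.png

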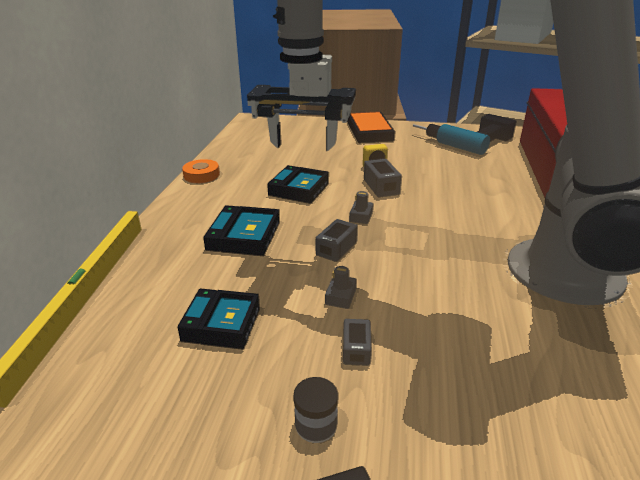

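The scene view shows the chargers at (222,207), (262,285) and (386,368), and two packs at (343,237) and (475,297). The side view adds a third pack at (382,177), which the gripper hides in the scene view. It also shows the stems at (361,207) and (341,286), the jar at (316,408) and the tape measure at (375,155). Next I'll build a top-down map from both depth views.

```bash
cat > m.py <<'E'
from h import *
import pickle
# top-down map: 1mm/px, x 0.25..0.95 (down), y -0.45..0.45 (right)
for n in ("scene","side"):
    c=pickle.load(open(n+"0.pkl","rb")); W=cloud(c).reshape(-1,3); col=c["img"].reshape(-1,3)
    t=W[(abs(W[:,0]-.5)<.2)&(abs(W[:,1])<.4)&(abs(W[:,2])<.01)][:,2]; print(n,"table z",np.median(t))
    ok=(W[:,0]>.25)&(W[:,0]<.9)&(abs(W[:,1])<.5)&(W[:,2]>.012)&(W[:,2]<.085)
    p=W[ok]; m=np.zeros((700,1000),np.uint8)
    m[((p[:,0]-.25)*1000).astype(int),((p[:,1]+.5)*1000).astype(int)]=255
    m=cv2.morphologyEx(m,cv2.MORPH_CLOSE,np.ones((7,7)))
    k,l=cv2.connectedComponents(m)
    L=l[((p[:,0]-.25)*1000).astype(int),((p[:,1]+.5)*1000).astype(int)]
    for i in range(1,k):
        q=p[L==i]
        if len(q)<80: continue
        top=np.percentile(q[:,2],95); s=q[q[:,2]>top-.006]
        if top<.025: continue
        r=cv2.minAreaRect((s[:,:2]*1000).astype(np.float32))
        print(i,len(q),"top %.1f"%(top*1e3),"topmed %.1f"%(np.median(s[:,2])*1e3),"c",np.round(r[0],1),"size",np.round(r[1],1),"ang %.1f"%r[2])
E
python3 m.py
```

```text
scene table z 0.0012768064929761236
1 1001 top 39.2 topmed 37.0 c [382.3 289.5] size [47.  71.7] ang 6.8
2 548 top 66.6 topmed 64.6 c [ 412.  -433.4] size [65.  34.6] ang 22.8
7 1567 top 66.5 topmed 64.9 c [421.5 443.1] size [59.7 59.2] ang 55.6
8 551 top 63.9 topmed 63.0 c [ 420.7 -144.8] size [27.4 29.4] ang 86.4
9 316 top 57.6 topmed 56.8 c [ 418.3 -339.5] size [26.9 29.6] ang 22.0
10 780 top 63.6 topmed 62.6 c [426.8 158.6] size [27.3 29.3] ang 51.5
12 1161 top 49.2 topmed 47.3 c [4.569e+02 1.000e-01] size [92.9 54. ] ang 68.4
13 2375 top 39.1 topmed 37.3 c [ 595.  -260.5] size [130.5 122.6] ang 77.8
14 4187 top 38.6 topmed 37.0 c [619.1 272.9] size [113.9 105.4] ang 1.9
15 4475 top 38.8 topmed 37.1 c [668.5 -15.4] size [133.7 146.6] ang 0.5
16 1173 top 33.8 topmed 31.5 c [ 865.7 -299.8] size [ 68.6 101.6] ang 0.2
17 613 top 57.0 topmed 52.5 c [898.6 201.2] size [ 13.1 172.6] ang 4.4
side table z -0.000185249468328319
1 1014 top 57.5 topmed 55.9 c [ 382.4 -307.3] size [ 65.2 115.2] ang 25.0
3 1151 top 37.2 topmed 35.6 c [382.2 289.8] size [44.1 75. ] ang 7.4
5 372 top 64.4 topmed 62.8 c [ 410.3 -429.9] size [62.9 32.9] ang 19.8
6 2324 top 64.9 topmed 63.6 c [421.4 444.6] size [58.6 59.5] ang 35.0
7 488 top 61.8 topmed 60.9 c [ 419.7 -143.8] size [29.8 28.9] ang 86.9
8 829 top 62.0 topmed 61.4 c [425.  160.2] size [27.8 27.8] ang 43.0
11 1115 top 47.3 topmed 45.8 c [456.6   1.4] size [94.4 54.9] ang 68.3
15 1463 top 37.2 topmed 35.6 c [ 593.9 -259. ] size [128.8 124.7] ang 79.3
18 3456 top 37.0 topmed 35.6 c [619.2 273.4] size [112.6 106.9] ang 1.0
19 2683 top 37.0 topmed 35.5 c [667.8 -15.3] size [133.8 149.2] ang 0.9
21 488 top 31.8 topmed 30.0 c [ 864.1 -297.8] size [ 70.5 104.6] ang 0.4
22 4154 top 50.8 topmed 49.5 c [896.3 293.2] size [ 26.2 388.9] ang 4.5
```

```bash
cat > w.py <<'E'
from h import *
import sys
c=read_camera("wrist"); cv2.imwrite(f"pics/w{sys.argv[1]}.png",c["img"][...,::-1])
W=cloud(c); T=np.array(c["world_from_camera"]); print("cam",T[:3,3].round(3),observe()["tool_pos"].round(4),observe()["tool_rot"].round(4))
img=c["img"].astype(int)
def comps(mask,name,amin=300):
    k,l,s,_=cv2.connectedComponentsWithStats(mask.astype(np.uint8))
    for i in range(1,k):
        if s[i,4]<amin: continue
        q=W[l==i]; q=q[~np.isnan(q[:,0])]
        if len(q)<amin: continue
        r=cv2.minAreaRect((q[:,:2]*1000).astype(np.float32))
        print(name,"px",s[i,:5],"z %.1f"%(np.median(q[:,2])*1e3),"c",np.round(r[0],1),"size",np.round(r[1],1),"ang %.1f"%r[2])
teal=(img[...,2]>img[...,0]+40)&(abs(W[...,2]-.024)<.02)&(W[...,0]<.8)
teal=cv2.morphologyEx(teal.astype(np.uint8),cv2.MORPH_CLOSE,np.ones((15,15)))
comps(teal&(abs(W[...,2]-.024)<.005),"floor")
comps(cv2.morphologyEx((abs(W[...,2]-.036)<.005).astype(np.uint8),cv2.MORPH_OPEN,np.ones((3,3))),"z36")
for z in (46,56): comps(abs(W[...,2]-z/1e3)<.004,"z%d"%z)
E
python3 w.py 1
```

```text
cam [0.525 0.07  0.384] [0.5249 0.     0.4042] [-3.1405e+00 -1.0000e-04  1.5708e+00]
floor px [  418   162    98   138 10744] z 23.9 c [651.2 -15.2] size [ 78.5 127.7] ang 0.3
z36 px [  408   152   165   160 10304] z 35.6 c [667.4 -14.4] size [132.5 143.9] ang 0.3
z46 px [ 200  159   91  118 6596] z 46.0 c [455.8   1.4] size [91.7 54. ] ang 68.8
```

View pics/w1.png

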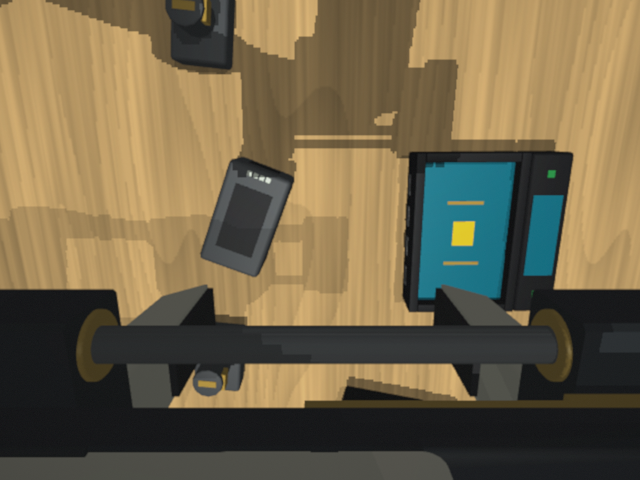

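The wrist view shows the medium pack at (247,217) and the large charger's bay at (470,232). Both agree with the map. Next is the move above the large pack.

Call:
arm_command(xyz=[[-14,-31,0],[-14,-31,0],[-14,-31,0],[-14,-31,0],[-14,-31,0],[-14,-31,0],[-14,-31,0],[-15,-30,0],[-15,-30,0],[-15,-30,0],[0,0,0],[0,0,0]], spin=[2.5,2.5,2.5,2.5,2.5,2.5,2.5,2.5,2.5,2.5,0,0])

```text
time: 1.35
tool_pos: [0.3817, -0.3073, 0.4044]
tool_rot: [3.141, -0.001, 2.005]
contact_force: [0.2, 0.5, -0.2]
opening: 0.092
grip_force: 0.0
```

```bash
python3 w.py 2; python3 -c "
from cell import *; print(observe()['qpos'].round(2))"
```

```text
cam [ 0.353 -0.244  0.384] [ 0.382  -0.3067  0.4045] [ 3.1413e+00 -9.0000e-04  2.0062e+00]
floor px [ 477  190  133  129 7522] z 23.7 c [ 579.4 -256.6] size [108.5  65.9] ang 78.1
z36 px [ 464  174  176  121 5097] z 35.3 c [ 592.9 -259.9] size [124.2 122.6] ang 78.0
z56 px [ 284  160   79  131 9948] z 55.9 c [ 382.1 -310.7] size [ 63.9 110.5] ang 24.8
[-0.83  0.28  1.62  0.    1.25 -1.27]
```

View pics/w2.png

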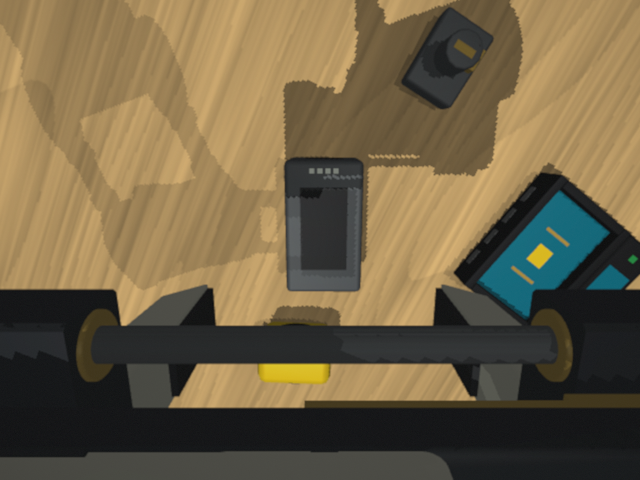

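The large pack is centred at (323,225), between the fingers. The medium charger is at (550,250) and the tape measure at (295,370). I'll descend and grip.

Call:
arm_command(xyz=[[0,-2,-30],[0,0,-40],[0,0,-40],[0,0,-40],[0,0,-30],[0,0,-16],[0,0,-10],[0,0,0],[0,0,0]], spin=[0,0,0,0,0,0,0,0,0])

```text
time: 2.3
tool_pos: [0.3825, -0.3088, 0.1994]
tool_rot: [3.141, 0.001, 2.008]
contact_force: [-0.9, -0.0, 1.1]
opening: 0.0917
grip_force: 0.0
```

Call:
arm_command(xyz=[[0,0,0],[0,0,0],[0,0,0],[0,0,0],[0,0,0],[0,0,0],[0,0,0],[0,0,0]], spin=[0,0,0,0,0,0,0,0], jaw=-1, squeeze=35)

```text
time: 3.1
tool_pos: [0.382, -0.3091, 0.1991]
tool_rot: [3.141, 0.0, 2.007]
contact_force: [-2.1, 1.6, 5.7]
opening: 0.0637
grip_force: 35.0
```

Call:
arm_command(xyz=[[0,0,15],[0,0,25],[0,0,35],[0,0,35],[10,11,0],[18,20,0],[24,26,0],[24,26,0],[24,26,0],[24,26,0],[24,26,0],[24,26,0],[24,26,0],[24,26,0],[24,26,0],[16,18,0],[8,11,0],[0,0,0],[0,0,0],[0,0,0]], spin=[0,0,0,0,-1.9,-1.9,-1.9,-1.9,-1.9,-1.9,-1.9,-1.9,-1.9,-1.9,-1.9,-1.9,-1.9,0,0,0])

```text
time: 5.1
tool_pos: [0.6495, -0.0157, 0.308]
tool_rot: [-3.14, 0.0, 1.576]
contact_force: [-0.2, -0.5, -5.7]
opening: 0.0636
grip_force: 35.0
```

```bash
python3 w.py 3; python3 -c "
from cell import *; o=observe(); print(o['opening'],o['grip_force'],o['contact_force'])"
```

```text
cam [0.649 0.054 0.288] [ 0.6495 -0.0158  0.3083] [-3.1405e+00  1.0000e-04  1.5755e+00]
floor px [ 262  145  128   30 3788] z 24.1 c [649.4  39.7] size [80.1 18.2] ang 0.4
z36 px [ 246  131  219  164 9749] z 35.8 c [667.5   5.1] size [132.4 104.4] ang 0.3
z36 px [   0  138   80  153 1417] z 35.8 c [479.5   6.2] size [42.3 98.6] ang 8.5
z46 px [   0  143   70  158 8009] z 46.2 c [470.4  -1.7] size [96.2 40.1] ang 79.6
0.06400772290186324 34.98388588428497 [-0.5535027  -0.83733786 -5.87596778]
```

View pics/w3.png

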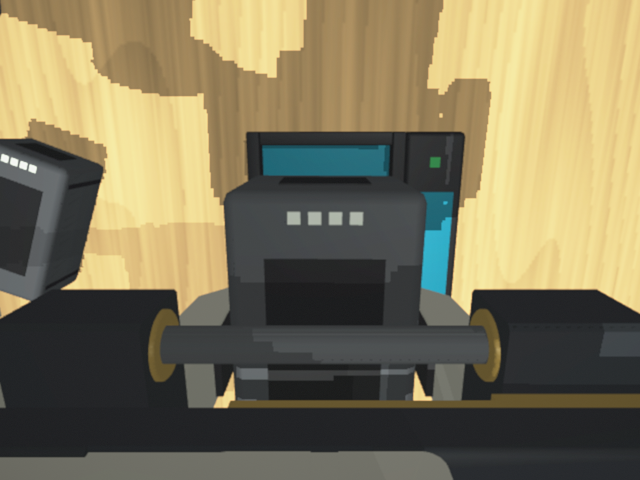

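The pack at (322,280) hangs square over the bay, and the floor strip at (325,160) is centred under it. I'll lower it.

Call:
arm_command(xyz=[[0,1,-15],[0,1,-20],[0,0,-20],[0,0,-12],[0,0,-6],[0,0,-4],[0,0,-3],[0,0,-2],[0,0,-1],[0,0,0],[0,0,0]], spin=[0,0,0,0,0,0,0,0,0,0,0])

```text
time: 6.25
tool_pos: [0.6501, -0.0129, 0.2261]
tool_rot: [3.141, 0.0, 1.576]
contact_force: [-0.3, -0.3, -4.3]
opening: 0.0639
grip_force: 35.0
```

Call:
arm_command(xyz=[[0,0,-1],[0,0,-1],[0,0,-1],[0,0,0]], spin=[0,0,0,0])

```text
time: 6.65
tool_pos: [0.65, -0.013, 0.2231]
tool_rot: [3.141, 0.0, 1.576]
contact_force: [-0.9, -0.1, -1.0]
opening: 0.0636
grip_force: 35.0
```

Call:
arm_command(xyz=[[0,0,-0.5],[0,0,0]], spin=[0,0])

```text
time: 6.85
tool_pos: [0.65, -0.013, 0.2232]
tool_rot: [3.141, 0.0, 1.576]
contact_force: [-4.1, 1.1, 5.0]
opening: 0.0636
grip_force: 35.0
```

Call:
arm_command(xyz=[[0,0,0],[0,0,0],[0,0,0],[0,0,0],[0,0,10],[0,0,30],[0,0,40],[0,0,40],[-15,1,20],[-25,2,20],[-35,3,0],[-35,3,0],[-35,3,0],[-30,2,0],[-19,0,0],[0,0,0],[0,0,0],[0,0,0]], spin=[0,0,0,0,0,0,0,0,-3,-3,-3,-3,-3,-3,-3.5,0,0,0], jaw=1)

```text
time: 8.65
tool_pos: [0.4569, 0.0009, 0.3826]
tool_rot: [3.14, -0.0, 1.202]
contact_force: [-0.2, -0.1, 0.2]
opening: 0.0919
grip_force: 0.0
```

```bash
python3 w.py 4; python3 - <<'E'
from h import *
c=read_camera("side"); W=cloud(c); cv2.imwrite("pics/s4.png",cv2.resize(c["img"][150:400,150:430,::-1],None,fx=2,fy=2))
m=(abs(W[...,2]-.08)<.006)&(abs(W[...,0]-.65)<.08)&(abs(W[...,1]+.014)<.09); q=W[m]
print(np.median(q[:,2]),cv2.minAreaRect((q[:,:2]*1000).astype(np.float32)))
E
```

```text
cam [0.482 0.066 0.363] [0.4569 0.0009 0.3824] [ 3.1407e+00 -2.0000e-04  1.2015e+00]
floor px [ 489   58   99  184 2015] z 23.9 c [651.8 -14.9] size [ 76.8 127.4] ang 0.3
z36 px [ 474   23  166  235 5611] z 35.5 c [663.3 -14.2] size [125.  143.8] ang 0.3
z36 px [501 100  37 132 684] z 36.0 c [618.  -13.5] size [109.6   4.3] ang 88.6
z46 px [508  88  39 149 673] z 46.2 c [618.8 -11.5] size [112.7  21.2] ang 79.3
z46 px [ 288  168   69  113 7433] z 45.9 c [455.9   1.4] size [92.  53.9] ang 68.9
z56 px [513  94  40 146 726] z 56.2 c [618.3 -13.7] size [111.1   9.3] ang 86.1
0.07976000460236454 ((650.03955078125, -13.88177490234375), (115.45867156982422, 64.1375503540039), 89.6670913696289)
```

View pics/s4.png

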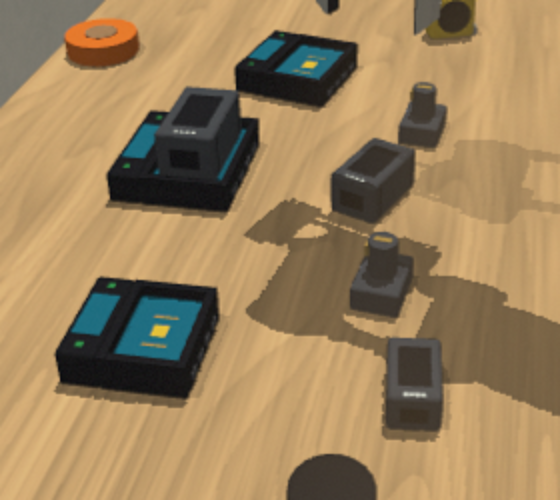

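The large pack sits in its bay at (200,130) in the crop, with its top at 79.8 mm, so it is flat and centred. Next is the medium pack.

Call:
arm_command(xyz=[[-1,0,-30],[0,0,-40],[0,0,-40],[0,0,-35],[0,0,-20],[0,0,-12],[0,0,-10],[0,0,0],[0,0,0]], spin=[0,0,0,0,0,0,0,0,0])

```text
time: 9.65
tool_pos: [0.4554, 0.001, 0.1954]
tool_rot: [3.141, -0.0, 1.201]
contact_force: [-0.2, 0.6, 0.2]
opening: 0.0917
grip_force: 0.0
```

Call:
arm_command(xyz=[[0,0,0],[0,0,0],[0,0,0],[0,0,0],[0,0,0],[0,0,0],[0,0,0],[0,0,0],[0,0,0]], spin=[0,0,0,0,0,0,0,0,0], jaw=-1, squeeze=30)

```text
time: 10.55
tool_pos: [0.4552, 0.001, 0.1954]
tool_rot: [3.141, -0.0, 1.201]
contact_force: [0.9, -0.4, 3.6]
opening: 0.054
grip_force: 30.0
```

Call:
arm_command(xyz=[[0,0,15],[0,0,25],[0,0,35],[0,0,35],[5,-10,0],[10,-20,0],[14,-30,0],[14,-30,0],[14,-30,0],[14,-30,0],[14,-30,0],[14,-30,0],[12,-27,0],[7,-14,0],[3,-6,0],[0,0,0],[0,0,0],[0,0,0]], spin=[0,0,0,0,1,1,1,1,1,1,1,1,1,0.2,0,0,0,0])

```text
time: 12.35
tool_pos: [0.5757, -0.2549, 0.3051]
tool_rot: [-3.141, -0.0, 1.362]
contact_force: [-0.7, 0.1, -3.4]
opening: 0.0536
grip_force: 30.0
```

```bash
python3 w.py 5
```

```text
cam [ 0.591 -0.186  0.285] [ 0.5758 -0.255   0.3053] [-3.1412e+00 -3.0000e-04  1.3623e+00]
floor px [ 271  166  112   29 3068] z 24.1 c [ 585.8 -212.9] size [17.8 70.3] ang 77.7
z36 px [ 28 104  26  47 457] z 36.0 c [ 427.2 -146.8] size [26.4 11.5] ang 79.9
z36 px [  255   152   202   150 10056] z 35.9 c [ 597.2 -246. ] size [ 95.5 122.3] ang 78.0
z46 px [  5 101  37  51 363] z 46.9 c [ 427.3 -145.8] size [27.7 14.8] ang 84.7
z56 px [  0 100  34  53 647] z 57.0 c [ 427.8 -146.6] size [27.3 14.4] ang 80.8
```

View pics/w5.png

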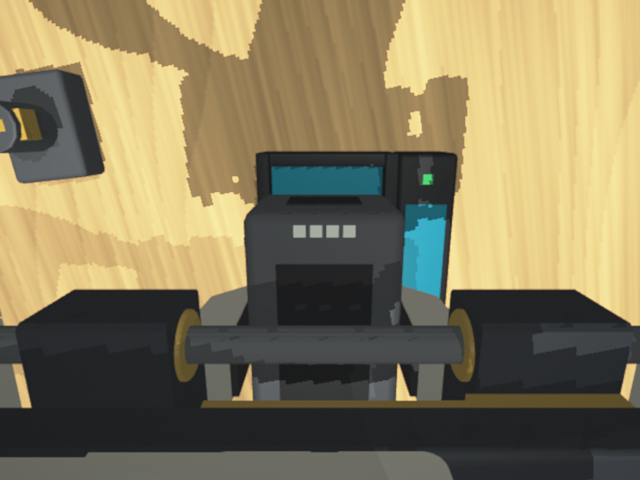

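The medium pack is square over its bay; the floor strip is at (325,180). It needs a 2 mm shift in −y, then I'll lower it.

Call:
arm_command(xyz=[[0,-1,-15],[0,-1,-20],[0,0,-20],[0,0,-12],[0,0,-6],[0,0,-4],[0,0,-3],[0,0,-2],[0,0,-1],[0,0,-1],[0,0,0],[0,0,0]], spin=[0,0,0,0,0,0,0,0,0,0,0,0])

```text
time: 13.6
tool_pos: [0.576, -0.258, 0.2214]
tool_rot: [3.141, 0.0, 1.361]
contact_force: [0.3, -0.8, -3.3]
opening: 0.0539
grip_force: 30.0
```

Call:
arm_command(xyz=[[0,0,-0.7],[0,0,-0.7],[0,0,-0.6],[0,0,0]], spin=[0,0,0,0])

```text
time: 14.0
tool_pos: [0.576, -0.258, 0.2195]
tool_rot: [3.141, 0.0, 1.361]
contact_force: [-1.4, 0.4, -1.0]
opening: 0.0539
grip_force: 30.0
```

Call:
arm_command(xyz=[[0,0,-0.5],[0,0,0]], spin=[0,0])

```text
time: 14.2
tool_pos: [0.576, -0.258, 0.2195]
tool_rot: [3.141, 0.0, 1.361]
contact_force: [-2.7, 2.1, 6.1]
opening: 0.0537
grip_force: 30.0
```

Call:
arm_command(xyz=[[0,0,0],[0,0,0],[0,0,0],[0,0,0],[0,0,10],[0,0,30],[0,0,40],[0,0,40],[0,0,40]], spin=[0,0,0,0,0,0,0,0,0], jaw=1)

```text
time: 15.1
tool_pos: [0.5758, -0.2578, 0.3812]
tool_rot: [3.141, 0.0, 1.361]
contact_force: [0.1, 0.1, 0.3]
opening: 0.0919
grip_force: 0.0
```

Call:
arm_command(xyz=[[-4,11,0],[-8,22,0],[-12,34,0],[-12,34,0],[-12,34,0],[-12,34,0],[-12,34,0],[-12,34,0],[-12,34,0],[-12,34,0],[-12,34,0],[-12,34,0],[-12,34,0],[-12,34,0],[-12,34,0],[-12,34,0],[-9,26,0],[-5,13,0],[0,0,0],[0,0,0]], spin=[0,1.2,1.2,1.2,1.2,1.2,1.2,1.2,1.2,1.2,1.2,1.2,1.2,1.2,1.2,1.2,1.2,0,0,0])

```text
time: 17.1
tool_pos: [0.3821, 0.2895, 0.3787]
tool_rot: [-3.142, 0.001, 1.696]
contact_force: [0.1, -0.4, 0.3]
opening: 0.0918
grip_force: 0.0
```

```bash
python3 w.py 6; python3 - <<'E'
from h import *
c=read_camera("scene"); W=cloud(c); cv2.imwrite("pics/s6.png",c["img"][...,::-1])
m=(abs(W[...,2]-.07)<.006)&(abs(W[...,0]-.576)<.08)&(abs(W[...,1]+.257)<.09); q=W[m]
print(np.median(q[:,2]),cv2.minAreaRect((q[:,:2]*1000).astype(np.float32)))
E
```

```text
cam [0.374 0.359 0.359] [0.3823 0.2892 0.3787] [3.1415e+00 5.0000e-04 1.6956e+00]
floor px [ 541  221   80   68 4065] z 23.8 c [603.6 286.3] size [55.  60.2] ang 2.1
z36 px [ 295  179   56   87 4592] z 35.9 c [380.6 290.2] size [44.1 72.1] ang 7.1
z36 px [ 521  210  119  115 3228] z 35.2 c [606.6 275.7] size [ 90.5 100.8] ang 1.6
0.07137523243410049 ((577.2908325195312, -257.2879333496094), (95.33063507080078, 53.41410446166992), 77.04405975341797)
```

View pics/s6.png

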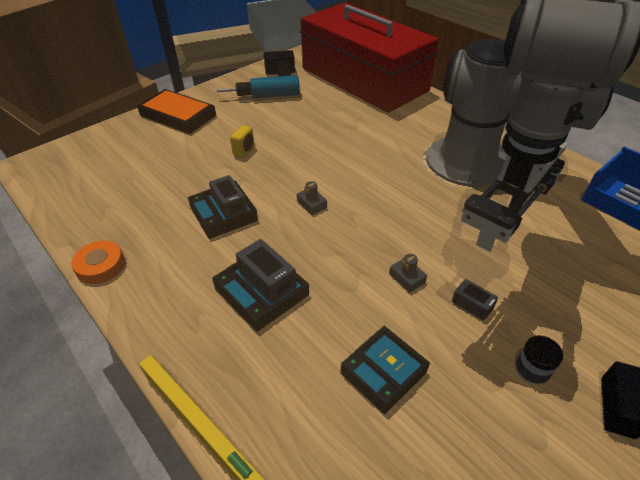

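Both packs sit in their chargers, at (265,270) and (225,192). The small pack at (475,297) is below the gripper, so I'll grip it.

Call:
arm_command(xyz=[[-1,0.5,-30],[0,0,-40],[0,0,-40],[0,0,-35],[0,0,-20],[0,0,-12],[0,0,-8],[0,0,0],[0,0,0]], spin=[0,0,0,0,0,0,0,0,0])

```text
time: 18.1
tool_pos: [0.3815, 0.2905, 0.1945]
tool_rot: [3.14, -0.001, 1.696]
contact_force: [-0.0, -0.3, -0.9]
opening: 0.0919
grip_force: 0.0
```

Call:
arm_command(xyz=[[0,0,0],[0,0,0],[0,0,0],[0,0,0],[0,0,0],[0,0,0],[0,0,0],[0,0,0],[0,0,0],[0,0,0]], spin=[0,0,0,0,0,0,0,0,0,0], jaw=-1, squeeze=25)

```text
time: 19.1
tool_pos: [0.381, 0.2905, 0.1937]
tool_rot: [3.142, 0.0, 1.696]
contact_force: [-0.4, -0.1, -0.1]
opening: 0.0444
grip_force: 25.0
```

Call:
arm_command(xyz=[[0,0,15],[0,0,25],[0,0,35],[0,0,35],[10,-1,0],[18,-2,0],[25,-2,0],[28,-2,0],[28,-2,0],[28,-2,0],[28,-2,0],[25,-2,0],[18,-2,0],[12,-1,0],[0,0,0],[0,0,0],[0,0,0]], spin=[0,0,0,0,0,-0.7,-0.7,-0.7,-0.7,-0.7,-0.7,-0.7,-0.6,0,0,0,0])

```text
time: 20.8
tool_pos: [0.6003, 0.2726, 0.303]
tool_rot: [-3.14, 0.0, 1.601]
contact_force: [0.1, -0.4, -1.3]
opening: 0.0437
grip_force: 25.0
```

```bash
python3 w.py 7
```

```text
cam [0.599 0.343 0.283] [0.6003 0.2727 0.3034] [-3.1407e+00  2.0000e-04  1.6010e+00]
floor px [ 279  180   95   43 3654] z 24.1 c [600.1 302.9] size [60.2 27.1] ang 0.3
z36 px [  263   165   185   133 10127] z 35.8 c [618.5 284.2] size [112.4  83.1] ang 1.1
```

View pics/w7.png

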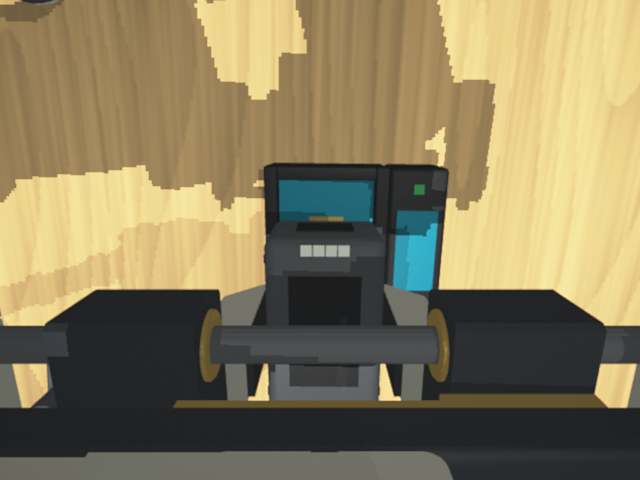

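The small pack hangs over its bay, and the floor strip at (326,200) is centred. I'll lower it.

Call:
arm_command(xyz=[[0,0,-15],[0,0,-20],[0,0,-20],[0,0,-12],[0,0,-6],[0,0,-4],[0,0,-3],[0,0,-2],[0,0,-1],[0,0,0],[0,0,0]], spin=[-0.5,0,0,0,0,0,0,0,0,0,0])

```text
time: 21.95
tool_pos: [0.6011, 0.2725, 0.2211]
tool_rot: [3.141, -0.0, 1.592]
contact_force: [0.2, 0.4, -1.9]
opening: 0.0439
grip_force: 25.0
```

Call:
arm_command(xyz=[[0,0,-0.7],[0,0,-0.7],[0,0,-0.6],[0,0,0]], spin=[0,0,0,0])

```text
time: 22.35
tool_pos: [0.601, 0.2725, 0.2186]
tool_rot: [-3.141, 0.0, 1.592]
contact_force: [0.0, -1.2, -1.1]
opening: 0.0439
grip_force: 25.0
```

Call:
arm_command(xyz=[[0,0,-0.5],[0,0,-0.5],[0,0,0],[0,0,0]], spin=[0,0,0,0])

```text
time: 22.75
tool_pos: [0.601, 0.2725, 0.2178]
tool_rot: [3.141, -0.0, 1.592]
contact_force: [0.6, 0.9, -0.6]
opening: 0.0437
grip_force: 25.0
```

Call:
arm_command(xyz=[[0,0,-0.4],[0,0,0],[0,0,0]], spin=[0,0,0])

```text
time: 23.05
tool_pos: [0.601, 0.2725, 0.2178]
tool_rot: [3.141, -0.0, 1.592]
contact_force: [-1.3, -0.4, 3.2]
opening: 0.0439
grip_force: 25.0
```

It's on the floor, so I'll release, rise and back off.

Call:
arm_command(xyz=[[0,0,0],[0,0,0],[0,0,0],[0,0,0],[0,0,10],[0,0,30],[0,0,40],[0,0,40],[0,0,40],[-20,-20,0],[-40,-30,0],[-40,-30,0],[-30,-20,0],[0,0,0],[0,0,0],[0,0,0]], spin=[0,0,0,0,0,0,0,0,0,0,0,0,0,0,0,0], jaw=1)

```text
time: 24.65
tool_pos: [0.472, 0.1729, 0.3781]
tool_rot: [3.139, -0.0, 1.592]
contact_force: [0.5, 1.0, 0.3]
opening: 0.092
grip_force: 0.0
```

```bash
python3 - <<'E'
from h import *
for n in ("side","scene"):
  c=read_camera(n); W=cloud(c); cv2.imwrite(f"pics/{n}8.png",c["img"][...,::-1])
  for x,y,z in((.6505,-.015,.080),(.5764,-.257,.070),(.6008,.2724,.060)):
    m=(abs(W[...,2]-z)<.006)&(abs(W[...,0]-x)<.08)&(abs(W[...,1]-y)<.09); q=W[m]
    if len(q)>50: print(n,np.median(q[:,2]).round(4),cv2.minAreaRect((q[:,:2]*1000).astype(np.float32)))
E
```

```text
side 0.0798 ((649.9378051757812, -13.695392608642578), (113.97689056396484, 64.62956237792969), 89.51439666748047)
side 0.0696 ((575.56787109375, -254.10842895507812), (94.72341918945312, 52.72041320800781), 77.46917724609375)
side 0.0597 ((601.9622802734375, 272.92767333984375), (45.606292724609375, 72.34825897216797), 1.2441586256027222)
scene 0.0813 ((650.5564575195312, -14.825325012207031), (113.01866149902344, 64.81855010986328), 89.82965087890625)
scene 0.0713 ((576.8922729492188, -257.15008544921875), (95.60324096679688, 54.41581726074219), 78.0574722290039)
scene 0.061 ((601.8429565429688, 271.6591796875), (44.642372131347656, 71.89636993408203), 0.9071032404899597)
```

View pics/side8.png

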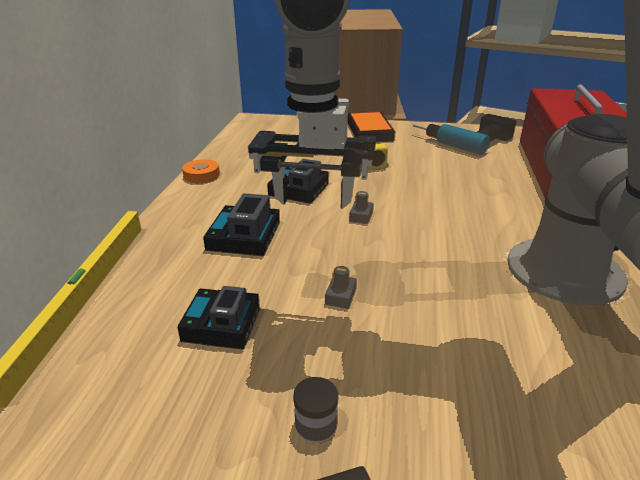

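All three packs lie flat in their bays, at (250,213), (305,175) and (230,305). The stems, jar and tape measure haven't moved, and the arm is clear.

```bash
python3 -c "
from cell import *; print(hand_in())"
```

```text
the job is handed in; nothing more can be done
None
```

The large, medium and small packs were set down in that order, each flat in its matching charger; the stem packs, screw jar and tape measure stayed where they were, and the job was handed in at about 25 s.

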